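# Set the sifter dial to its largest opening and tip the steel balls out

### The arm

A 6-joint arm with a two-finger parallel gripper is mounted at the origin on the work surface. World frame = base frame: x ahead of the robot, y to its left, z up, the work surface at z = 0. Lengths are in mm, angles in degrees, forces in N, time in s.
With the tool pointing down it reaches from about 350 to 850 mm from the base axis. Payload 8.1 kg.
Tool frame: the origin (TCP) lies midway between the tips of the shut fingers; the grasp point (between the pads) lies 19 mm behind it (r.grasp_offset is the distance from the TCP to the grasp point, in mm); z points along the fingers, x is the direction in which the jaws open and shut, and the axes are right-handed (so a half turn about z gives the same grasp; the last joint's range is limited). The gripper opens to 85 mm and grips with 20 to 120 N. Pads are 22 mm wide; open, the fingers measure 114 mm over their backs; the gripper's body (76 mm by 85 mm) begins 54 mm behind the grasp point. The pads swing forward as they close: fully open they stand 13 mm farther back than shut.
Start: joints at [59.622, 7.471, 85.268, -0, 87.261, -4.893], TCP at [258.146, 541.632, 231.292] pointing down, gripper open.
Joint ranges: [-169.43, 169.43], [-51.17, 129.36], [1.28, 143.12], [-76.62, 256.62], [0, 156.53], [-152.29, 152.29]. Speed limits (degrees/s): [136.94, 136.94, 159.86, 180, 180, 180].

### API

Orientations are given as [roll, pitch, yaw] about the fixed x, y, z axes, in that order (R = Rz(yaw) Ry(pitch) Rx(roll)).
In Python, from bench import r, optics, hand_in gives the robot as it stands.
- The arm moves only by the shell command python3 -m pendant 'ROWS' [FORCE]. ROWS is JSON, a list of rows, each a list of 5 numbers: the opening, from 0 (shut) to 1 (fully open), then the shift along the tool's x, y, z in mm, then the turn about the tool's z in degrees. A call has 1 to 10 rows; each row shifts and turns the commanded pose from where the row before left it, along the tool's axes as they then stand; what a row does not reach is not made up. A row lasts 1/10 s, in which the tool goes at most 50 mm and 8.59 degrees, less where a joint would pass 70% of its speed; a pose out of reach is approached as far as the arm can. A call with a gripper value outside its range is refused whole. The fingers move at their own pace and stop on an object; FORCE is the grip in N (left out, the last holds). Time passes only in rows, so rows that do not move let the fingers close. It gives the time, the measured TCP pose, the force and the opening at its end, in the units of the state.
- r.sense(): the state, without advancing time (a new reading comes with each control period).
- optics.snapshot(name): name is "scene" or "top" or "wrist"; returns (picture, depth): 384x512x3 uint8, blue, green, red; 384x512 float32, mm along the optical axis (not along the pixel's ray), 0 where there is no reading.
- optics.camera_params(name): a dict with "camera_matrix" (3x3 intrinsics, pixels), "eye" and "orientation" of the camera in the world. Camera axes: x right, y down, z forward; pixel columns grow to the right and rows downward; lengths in mm; the calibration is good to about 2 mm. A picture is of the moment at which its call begins: read the wrist's pose just before it. camera_params takes no time and is no camera call; for the wrist camera it gives the pose at the moment of the call.
- hand_in(): hands the job in, once; it reports no verdict.
Trained networks look in the newest picture that a camera, given by its name, has taken for a name from the list of things; names that differ only in an ending like _2 or _b are one class to them, and where a whole thing is asked for, a point or a joint stands for the part that bears it (a point fixed in the world has none). Each returns a list of dicts, best first, with "score" (0 to 1); they miss things now and then, are a little off and sometimes report something else, mostly with a low value. They report only what shows in the picture. A call takes as long as a camera call.
- optics.search_frame(camera, query): "at" ([x, y, z] in mm, in world coordinates, good to about 4 mm: the middle of the surface that is visible of it).
The state is a dict: "time": time; "joint_pos": joint angles; "qd": joint speeds; "joint_efforts": joint torques, N m; "tool_pos": TCP position; "tcp_rot": TCP orientation; "ft_force": force on the tool from outside, world axes, zero at the start; "wrist_torque": the same for the moment, N m; "finger_gap": finger opening in mm.
Only numpy, scipy, OpenCV 4.12 (cv2) and the standard library are available. Lean on these libraries where they do the work, as an engineer would, in place of code of your own. Each camera call takes 0.05 s, during which the arm holds its last target. There are 200 camera calls.

### The job

A customer at the shop counter wants the two steel balls from the jar in the tipping stand. Turn the dial on the jar's lid to its largest opening while the jar stands upright, then tip the jar over with the handle at its side so that both balls run out into the tray in front, and leave them there with the dial still on the largest opening.

Things in the scene. Friction and masses are not known exactly. Their poses are not given: they have to be found in the camera images.
- dial (a joint): Grey sifter dial (94 mm) on the lid of the clear jar in the stand. It has a narrow slot (5 mm), a middling slot (14 mm) and a large wedge (40 mm); the one over the fixed white plate's window, on the tray side, is in use. Rad, growing anticlockwise from above: 0 narrow (stop), 0.45 middling, 1.5 largest (stop). Starts at 0.05 to 0.45. Stiff (0.06 N m), stays where left.
- dial_grip (a point): Point on the dial's axis inside its upright grip bar, 76 mm long, 12 mm wide, running across the dial through its centre, from 14 mm below this point (the dial's flat top) to 10 mm above it. 178 mm above the counter with the jar upright. x runs along the bar, z up out of the lid; turns with the dial, tips with the jar.
- jar (a joint): Tipping of the jar (90 mm across, 100 mm high) about a level axle along the tray's y axis, 110 mm above the counter and 110 mm behind the tray point. Rad: 0 upright (stop, the start), grows as the lid goes over towards the tray, up to 1.95 (stop; lid end sloping down). Stiff (0.13 N m), stays where left. From about 1.75 the balls roll out of the largest opening.
- handle (a point): On the centre line of the crank handle, a bar 12 mm thick along the axle's direction, free 40 mm to the jar's side of this point and 35 mm beyond; nothing below it. 125 mm to +y (tray axes) of the jar's axis, 75 mm from the axle line: 62 mm behind it and 42 mm above at start. Led in an arc over the top it tips the jar, ending 62 mm in front, 42 mm above; it turns easily in a light grip.
- tray (a point): Centre of the floor of the aluminium catch tray, 5 mm above the counter, built onto the front of the stand. The tray is 180 x 150 mm outside, walls 5 mm thick and 45 mm high. x points level from the jar to the tray (the way the jar tips), z up.
- ball_a: Steel bearing ball, 16 mm across, 17 g, loose on the jar's floor at the start; the point is its centre.
- ball_b: The second such ball; its centre.

How it is judged (in metres and radians):
On the way:
1. the dial is on its largest opening (1.27 rad or more) with the jar still upright (within 0.17 rad) (value of joint dial above 1.27 rad and value of joint jar below 0.17 rad), for 0.2 s.
At the end, for the whole second after the job is handed in: Both balls lie inside the catch tray, their centres within its walls and less than 35 mm above its floor, and the dial is on its largest opening (1.25 rad or more). The jar may be left at any tilt (value of joint dial above 1.25 rad and x of ball_a in the frame of tray between -0.087 and 0.087 m and y of ball_a in the frame of tray between -0.072 and 0.072 m and z of each of ball_a, ball_b in the frame of tray below 0.035 m and x of ball_b in the frame of tray between -0.087 and 0.087 m and y of ball_b in the frame of tray between -0.072 and 0.072 m); the robot touches nothing.
It fails at once if the jar is tipped (beyond 0.6 rad) while the dial is not on its largest opening (below 1.2 rad) (value of joint jar above 0.6 rad and value of joint dial below 1.2 rad).
It also fails if it takes over 54 s, if anything falls off the work surface, if the arm or the gripper's body presses on something with over 40 N, if the wrist force passes 120 N, or if a joint passes its speed limit or range.

## Working session

There is one attempt and no reset: what is moved stays moved. The work goes in short steps, Python scripts to look and compute and a shell command to move; the robot and the scene stay as the last step left them, time stands still between calls to the robot, and variables do not carry over. Pictures are saved under pics/ and viewed, about 8 in all and at most 12, crops included, and the job is handed in when it is done.

```bash
mkdir -p pics
python3 - <<'E'
from bench import r, optics
import cv2, numpy as np
for c in ("top","scene"):
    im,d=optics.snapshot(c); cv2.imwrite(f"pics/{c}0.png",im); np.save(f"{c}0.npy",d)
    p=optics.camera_params(c); print(c,np.round(p["eye"],1),p["camera_matrix"],p["orientation"])
    for q in ("dial","dial_grip","jar","handle","tray"):
        print(q,[(np.round(x["at"],1).tolist(),round(x["score"],2)) for x in optics.search_frame(c,q)[:2]])
a=cv2.imread("pics/top0.png");b=cv2.imread("pics/scene0.png")
s=r.sense();print(s["time"],s["tool_pos"],s["tcp_rot"],s["finger_gap"])
E
```

```text
top [483.3  47.  843.6] [[403.15589753   0.         259.28711379]
 [  0.         403.15589753 191.3333951 ]
 [  0.           0.           1.        ]] [-171.14303951   -1.50634619  -91.64275103]
dial [([571.5, -106.0, 159.9], 0.71)]
dial_grip [([571.3, -105.0, 160.9], 0.58)]
jar [([566.2, -97.7, 162.0], 0.81)]
handle [([565.4, -90.6, 165.5], 0.84)]
tray [([618.9, -93.5, 4.6], 0.62)]
scene [ 972.1 -139.1  724.1] [[384.5583547    0.         256.50417459]
 [  0.         384.5583547  187.25186508]
 [  0.           0.           1.        ]] [-1.45559819e+02  4.35490061e-02  6.37549408e+01]
dial [([579.6, -106.2, 162.9], 0.74)]
dial_grip [([581.8, -104.6, 165.7], 0.75)]
jar [([593.3, -104.3, 157.3], 0.63)]
handle [([591.6, -105.6, 158.8], 0.55)]
tray [([629.3, -101.4, 9.2], 0.73)]
0.6 [258.1496148  541.64601989 231.3314877 ] [ 1.79998188e+02 -3.87599317e-03  6.45158406e+01] 85.57110660170488
```

View pics/top0.png

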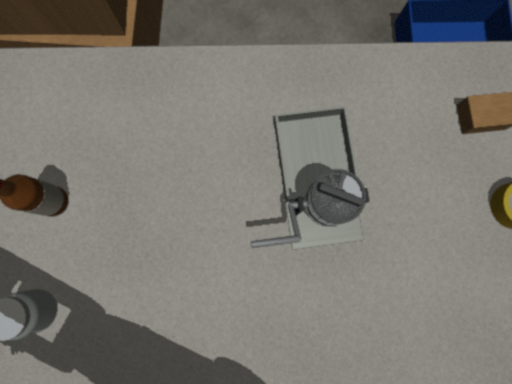

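View pics/scene0.png

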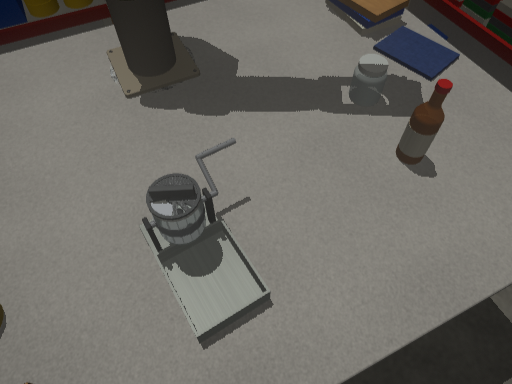

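The top view shows the dial at about (335,197), with its bar running (318,187)-(362,206). The handle bar runs (252,244)-(298,238), on the +y side. The tray lies toward +x, with its far edge from (275,117) to (343,111). Next I'll measure from depth.

```bash
cat > h.py <<'E'
import numpy as np, cv2
from scipy.spatial.transform import Rotation as R
def cloud(d,p):
    K=np.array(p["camera_matrix"]);v,u=np.indices(d.shape)
    c=np.stack([(u-K[0,2])/K[0,0]*d,(v-K[1,2])/K[1,1]*d,d],-1)
    P=c@R.from_euler("xyz",p["orientation"],degrees=True).as_matrix().T+np.array(p["eye"])
    P[d<=0]=np.nan; return P
def seg(Q):
    Q=Q.astype(np.float32);rc=cv2.minAreaRect(Q[:,:2]);b=cv2.boxPoints(rc)
    return np.round(rc[0],1),np.round(rc[1],1),np.round(b,0).tolist(),np.round(np.median(Q,0),1)
E
python3 - <<'E'
from h import *
from bench import optics
for c in ("top","scene"):
    P=cloud(np.load(f"{c}0.npy"),optics.camera_params(c)).reshape(-1,3)
    near=lambda lo,hi,x0,x1,y0,y1:P[(P[:,2]>lo)&(P[:,2]<hi)&(P[:,0]>x0)&(P[:,0]<x1)&(P[:,1]>y0)&(P[:,1]<y1)]
    A=near(158,172,510,640,-180,-40);print(c,"dial",len(A),seg(A), cv2.minEnclosingCircle(A[:,:2].astype(np.float32)))
    A=near(180,196,510,640,-180,-40);print("bar",len(A),seg(A))
    A=near(130,175,430,600,-38,120);print("handle",len(A),seg(A))
    A=near(40,54,560,800,-200,20);print("rim",len(A),seg(A))
    A=near(2,9,560,800,-160,-40);print("floor",len(A),np.median(A,0))
E
```

```text
Traceback (most recent call last):
  File "h.py", line 9, in seg
    Q=Q.astype(np.float32);rc=cv2.minAreaRect(Q[:,:2]);b=cv2.boxPoints(rc)
                              ~~~~~~~~~~~~~~~^^^^^^^^^
cv2.error: OpenCV(4.12.0) /io/opencv/modules/imgproc/src/convhull.cpp:143: error: (-215:Assertion failed) total >= 0 && (depth == CV_32F || depth == CV_32S) in function 'convexHull'
```

```bash
sed -i 's/cv2.minAreaRect(Q\[:,:2\])/cv2.minAreaRect(np.ascontiguousarray(Q[:,:2]))/' h.py
python3 - <<'E'
from h import *
from bench import optics
for c in ("top","scene"):
    P=cloud(np.load(f"{c}0.npy"),optics.camera_params(c)).reshape(-1,3)
    near=lambda lo,hi,x0,x1,y0,y1:P[(P[:,2]>lo)&(P[:,2]<hi)&(P[:,0]>x0)&(P[:,0]<x1)&(P[:,1]>y0)&(P[:,1]<y1)]
    for n,a in dict(dial=(158,172,510,640,-180,-60),bar=(180,196,510,640,-180,-40),handle=(130,175,430,600,-38,120),rim=(40,54,560,800,-200,20),floor=(2,9,580,720,-160,-40)).items():
        A=near(*a);print(c,n,len(A),*(seg(A) if len(A)>4 else A))
E
```

```text
top dial 1804 [ 577.9 -108.7] [93.6 93.9] [[530.0, -155.0], [624.0, -156.0], [626.0, -63.0], [532.0, -61.0]] [ 571.  -105.7  163.4]
top bar 359 [ 577.8 -108.9] [75.8 12.5] [[557.0, -141.0], [569.0, -146.0], [598.0, -76.0], [587.0, -72.0]] [ 577.2 -108.3  186.9]
top handle 418 [508.  -4.] [41.8 93.5] [[466.0, 26.0], [513.0, -55.0], [549.0, -34.0], [503.0, 47.0]] [505.   -6.8 155.4]
top rim 681 [676.5 -99.4] [202.6 151.4] [[568.0, -35.0], [584.0, -185.0], [785.0, -164.0], [769.0, -14.0]] [721.5 -68.8  44.1]
top floor 2126 [ 654.6 -100. ] [130.3 120. ] [[589.0, -40.0], [590.0, -160.0], [720.0, -160.0], [720.0, -40.0]] [675.2 -85.4   4.4]
scene dial 1471 [ 578.7 -107.4] [93.8 94.1] [[515.0, -88.0], [559.0, -171.0], [642.0, -127.0], [598.0, -44.0]] [ 588.5 -109.3  164.4]
scene bar 367 [ 578.9 -107.5] [75.4 13.3] [[558.0, -140.0], [570.0, -145.0], [600.0, -75.0], [587.0, -70.0]] [ 580.7 -107.5  187.7]
scene handle 347 [508.8  -3.6] [43.1 95.2] [[466.0, 26.0], [514.0, -56.0], [552.0, -34.0], [503.0, 48.0]] [508.9 -12.5 155.3]
scene rim 1027 [672.  -97.7] [212.1 150.3] [[559.0, -34.0], [575.0, -184.0], [785.0, -161.0], [769.0, -12.0]] [715.3 -91.3  45. ]
scene floor 3445 [ 650.2 -100. ] [119.9 139.6] [[580.0, -160.0], [720.0, -160.0], [720.0, -40.0], [580.0, -40.0]] [ 663.7 -100.6    5.2]
```

```bash
python3 - <<'E'
from h import *
from bench import optics
P=cloud(np.load("top0.npy"),optics.camera_params("top"))
print("glass/bottle max z",np.nanmax(P[280:350,0:50,2]),np.nanmax(P[165:220,0:75,2]))
E
python3 -m pendant '[[0.55,0,0,-10,8.5],[0.55,0,0,-10,8.5],[0.55,0,0,-10,8.5],[0.55,0,0,-10,8.5],[0.55,0,0,-10,8.5],[0.55,0,0,-10,8.5],[0.55,0,0,-10,8.5],[0.55,0,0,-10,8.5],[0.55,0,0,-10,8.5],[0.55,0,0,-10,8.5]]' 40
```

```text
glass/bottle max z 114.05891788450822 209.53103257573048
time: 1.6
tool_pos: [258.1, 541.6, 331.7]
tcp_rot: [-180.0, -0.0, -20.8]
ft_force: [-0.2, -0.0, 0.1]
finger_gap: 46.7
```

```bash
python3 -m pendant '[[0.55,0,0,0,2.9],[0.55,36.8,31.3,0,0],[0.55,36.8,31.3,0,0],[0.55,36.8,31.3,0,0],[0.55,36.8,31.3,0,0],[0.55,36.8,31.3,0,0],[0.55,36.8,31.3,0,0],[0.55,36.8,31.3,0,0],[0.55,36.8,31.3,0,0],[0.55,36.8,31.3,0,0]]'
python3 -m pendant '[[0.55,36.8,31.3,0,0],[0.55,36.8,31.3,0,0],[0.55,36.8,31.3,0,0],[0.55,36.8,31.3,0,0],[0.55,36.8,31.3,0,0],[0.55,36.7,31.2,10,0],[0.55,0,0,40,0],[0.55,0,0,40,0],[0.55,0,0,0,0],[0.55,0,0,0,0]]'
```

```text
time: 2.6
tool_pos: [450.8, 149.8, 331.7]
tcp_rot: [-180.0, -0.0, -23.4]
ft_force: [1.5, 0.5, 0.2]
finger_gap: 47.6
time: 3.6
tool_pos: [577.9, -108.0, 241.4]
tcp_rot: [180.0, 0.1, -23.4]
ft_force: [-0.6, 0.8, 0.2]
finger_gap: 47.1
```

```bash
python3 -m pendant '[[0.55,0,0,24,0],[0.55,0,0,24,0],[0.55,0,0,16,0],[0.55,0,0,9,0],[0.55,0,0,0,0],[0,0,0,0,0],[0,0,0,0,0],[0,0,0,0,0],[0,0,0,0,0],[0,0,0,0,0]]' 40
python3 - <<'E'
from bench import r,optics
import cv2
im,_=optics.snapshot("scene");cv2.imwrite("pics/s1.png",cv2.resize(im[100:340,80:330],None,fx=2.4,fy=2.4))
print(r.sense()["wrist_torque"])
E
```

```text
time: 4.6
tool_pos: [578.9, -108.3, 169.9]
tcp_rot: [-180.0, -0.1, -23.4]
ft_force: [-2.1, 0.4, 5.0]
finger_gap: 11.1
[0.27316686 0.63419098 0.03220691]
```

View pics/s1.png

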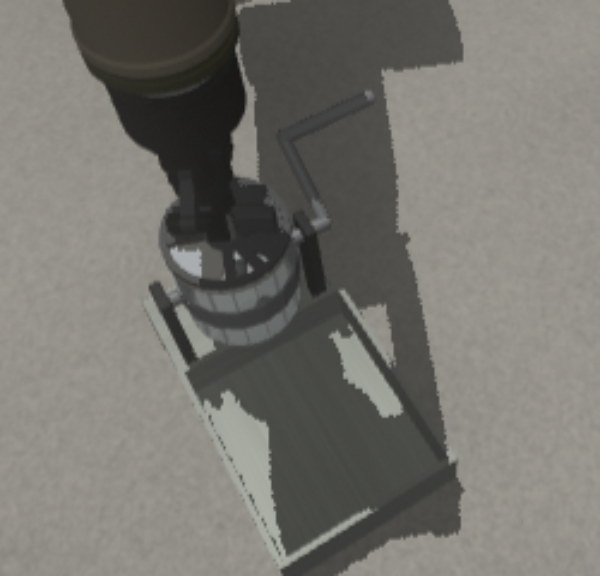

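The crop shows the gripper holding the dial bar at about (225,220), and the jar is upright. Turning anticlockwise from above means a negative tool turn.

```bash
python3 -m pendant '[[0,0,0,0,-6],[0,0,0,0,-6],[0,0,0,0,-6],[0,0,0,0,-6],[0,0,0,0,-6],[0,0,0,0,-6],[0,0,0,0,-6],[0,0,0,0,-6],[0,0,0,0,-6],[0,0,0,0,-3]]'
python3 -c "
from bench import r;print(r.sense()['wrist_torque'])"
python3 -m pendant '[[0,0,0,0,-3],[0,0,0,0,-3],[0,0,0,0,0]]'
python3 -c "
from bench import r;print(r.sense()['wrist_torque'])"
```

```text
time: 5.65
tool_pos: [578.7, -108.2, 169.9]
tcp_rot: [180.0, -0.1, 33.8]
ft_force: [-2.9, 1.2, 6.2]
finger_gap: 11.2
[ 0.54597888  0.88058072 -0.07026876]
time: 5.95
tool_pos: [578.7, -108.3, 169.9]
tcp_rot: [180.0, -0.0, 39.7]
ft_force: [-3.6, 1.5, 6.4]
finger_gap: 11.3
[0.43197895 0.87443507 0.04040289]
```

```bash
q(){ python3 -c "
from bench import r;print(r.sense()['wrist_torque'],r.sense()['joint_efforts'][5])"; }
python3 -m pendant '[[0,0,0,0,-2],[0,0,0,0,-2],[0,0,0,0,0]]'|grep rot;q
python3 -m pendant '[[0,0,0,0,-2],[0,0,0,0,-2],[0,0,0,0,0]]'|grep rot;q
python3 -m pendant '[[0,0,0,0,-2],[0,0,0,0,0]]'|grep rot;q
```

```text
tcp_rot: [180.0, -0.1, 43.6]
[ 0.47812133  0.80758349 -0.80086832] -1.3292080163955688
tcp_rot: [180.0, -0.1, 47.6]
[ 0.56235576  0.71713646 -1.6407589 ] -2.215331196784973
tcp_rot: [180.0, -0.1, 49.5]
[ 0.63492809  0.82683475 -2.08854162] -2.6016920059919357
```

The moment about z rises sharply past about 41°, so the dial is at its stop. I'll unwind, release, lift and look.

```bash
python3 -m pendant '[[0,0,0,0,3],[0,0,0,0,3],[0,0,0,0,1],[0.3,0,0,0,0],[0.55,0,0,0,0],[0.55,0,0,0,0],[0.55,0,0,0,0],[0.55,0,0,-30,0],[0.55,0,0,-40,0],[0.55,0,0,-30,0]]'
python3 -m pendant '[[0.55,-40,0,0,0],[0.55,-40,0,0,0],[0.55,-40,0,0,0],[0.55,0,0,0,0]]'
python3 - <<'E'
from bench import r,optics
from h import *
im,d=optics.snapshot("scene");cv2.imwrite("pics/s2.png",cv2.resize(im[140:300,100:300],None,fx=3,fy=3))
P=cloud(d,optics.camera_params("scene")).reshape(-1,3)
for lo,hi,x0,x1,y0,y1 in ((180,196,520,640,-170,-50),(130,175,430,600,-38,120)):
    A=P[(P[:,2]>lo)&(P[:,2]<hi)&(P[:,0]>x0)&(P[:,0]<x1)&(P[:,1]>y0)&(P[:,1]<y1)];print(len(A),seg(A))
E
```

```text
time: 7.75
tool_pos: [578.6, -108.3, 270.4]
tcp_rot: [179.9, -0.0, 42.6]
ft_force: [0.3, -0.1, 0.7]
finger_gap: 46.7
time: 8.15
tool_pos: [487.6, -192.3, 268.5]
tcp_rot: [180.0, 0.1, 42.4]
ft_force: [1.0, 0.6, -0.1]
finger_gap: 46.8
341 (array([ 580.2, -107.3]), array([13.1, 75.9]), [[550.0, -84.0], [601.0, -140.0], [610.0, -131.0], [560.0, -75.0]], array([ 583.1, -108.8,  187.7], dtype=float32))
354 (array([510.3,  -4.5]), array([42. , 93.4]), [[468.0, 25.0], [516.0, -55.0], [552.0, -34.0], [504.0, 46.0]], array([509.8, -13. , 156.1], dtype=float32))
```

View pics/s2.png

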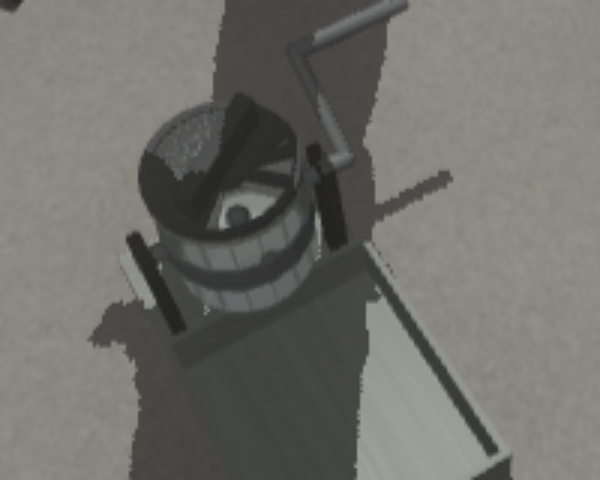

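The dial turned 65.5°. The wedge is over the window at about (240,210) in the crop, a ball is visible through it, and the jar is upright. Next is the handle.

```bash
python3 -m pendant '[[0.55,0,0,0,7.3],[0.55,0,0,0,7.3],[0.55,0,0,0,7.3],[0.55,0,0,0,7.3],[0.55,0,0,0,7.3],[0.55,7.5,-40.7,0,0],[0.55,7.5,-40.7,0,0],[0.55,7.5,-40.7,0,0],[0.55,7.5,-40.7,0,0],[0.55,7.5,-40.7,0,0]]'
python3 -m pendant '[[0.55,0,0,20,0],[0.55,0,0,40,0],[0.55,0,0,0,0],[0.55,0,0,0,0]]'
```

```text
time: 9.2
tool_pos: [506.0, 19.4, 268.4]
tcp_rot: [-180.0, -0.0, 6.2]
ft_force: [0.3, 0.1, 0.3]
finger_gap: 47.0
time: 9.6
tool_pos: [505.2, 17.4, 208.0]
tcp_rot: [-180.0, 0.1, 6.2]
ft_force: [0.7, -0.3, 0.6]
finger_gap: 46.6
```

```bash
python3 -m pendant '[[0.55,-1,4,24,0],[0.55,0,0,25,0],[0.55,0,0,15,0],[0.55,0,0,10,0],[0.55,0,0,0,0],[0,0,0,0,0],[0,0,0,0,0],[0,0,0,0,0],[0,0,0,0,0],[0,0,0,0,0]]' 20
```

```text
time: 10.6
tool_pos: [502.9, 12.5, 135.1]
tcp_rot: [180.0, 0.3, 6.1]
ft_force: [-16.7, -0.8, 11.0]
finger_gap: 11.3
```

The reaction (-17, +11) N lies along the crank radius, so I'm slightly inside the arc. I'll correct outward, then start the arc.

```bash
python3 -m pendant '[[0,-1.2,0,-0.8,0],[0,0,0,0,0]]'
python3 -m pendant '[[0,4.5,0,-5.5,0],[0,4.6,0,-5.5,0],[0,5.5,0,-4.6,0],[0,5.6,0,-4.6,0],[0,0,0,0,0]]'
```

```text
time: 10.8
tool_pos: [503.0, 12.4, 135.6]
tcp_rot: [180.0, 0.1, 6.1]
ft_force: [-7.2, -2.2, 3.6]
finger_gap: 11.3
time: 11.3
tool_pos: [524.1, 14.6, 157.6]
tcp_rot: [180.0, 0.0, 6.1]
ft_force: [-10.3, -0.9, 15.2]
finger_gap: 11.1
```

```bash
python3 -m pendant '[[0,5.5,0,-4.8,0],[0,6,0,-4,0],[0,6.8,0,-2.4,0],[0,6.9,0,-2,0],[0,0,0,0,0]]'
python3 -m pendant '[[0,7.1,0,-1,0],[0,7.2,0,-0.6,0],[0,7.1,0,0.2,0],[0,7.2,0,0.9,0],[0,0,0,0,0]]'
```

```text
time: 11.8
tool_pos: [550.4, 17.4, 169.8]
tcp_rot: [180.0, -0.1, 6.1]
ft_force: [-1.9, -1.1, 6.2]
finger_gap: 11.1
time: 12.3
tool_pos: [578.7, 20.5, 168.9]
tcp_rot: [180.0, -0.1, 6.1]
ft_force: [0.5, -1.0, 2.5]
finger_gap: 11.1
```

```bash
python3 -m pendant '[[0,6.9,0,1.7,0],[0,7,0,2.2,0],[0,6.4,0,3,0],[0,6.4,0,3.4,0],[0,0,0,0,0]]'
python3 -m pendant '[[0,5.7,0,4.2,0],[0,5.7,0,4.5,0],[0,0,0,0,0]]'
```

```text
time: 12.8
tool_pos: [605.0, 23.5, 158.0]
tcp_rot: [-180.0, -0.0, 6.1]
ft_force: [1.2, -1.7, -0.7]
finger_gap: 11.1
time: 13.1
tool_pos: [616.1, 24.7, 149.3]
tcp_rot: [-180.0, -0.0, 6.1]
ft_force: [2.1, -0.7, -0.1]
finger_gap: 11.1
```

```bash
python3 -m pendant '[[0,3.2,0,3.3,0],[0,3.2,0,3.4,0],[0,0,0,0,0],[0,0,0,0,0]]'
python3 -m pendant '[[0,1.6,0,2,0],[0,1.6,0,2.1,0],[0,0,0,0,0],[0,0,0,0,0],[0,0,0,0,0],[0,0,0,0,0],[0,0,0,0,0],[0,0,0,0,0]]'
python3 - <<'E'
from bench import r,optics
from h import *
im,d=optics.snapshot("scene");cv2.imwrite("pics/s3.png",cv2.resize(im[140:350,120:300],None,fx=2.8,fy=2.8))
print([(np.round(x["at"],1).tolist(),round(x["score"],2)) for x in optics.search_frame("scene","ball_a")])
E
```

```text
time: 13.5
tool_pos: [621.9, 25.3, 142.9]
tcp_rot: [-180.0, -0.0, 6.1]
ft_force: [1.0, -0.7, -2.1]
finger_gap: 11.4
time: 14.3
tool_pos: [624.9, 25.6, 139.2]
tcp_rot: [-180.0, -0.0, 6.1]
ft_force: [0.1, 0.0, 0.3]
finger_gap: 10.8
[([718.5, -93.6, 20.5], 0.52), ([717.9, -99.3, 20.4], 0.44)]
```

View pics/s3.png

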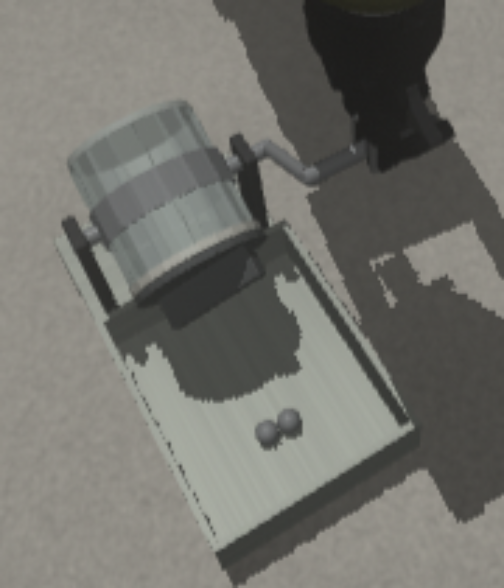

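Both balls lie in the tray, at (266,432) and (289,420) in the crop. I'll release, retreat and check again.

```bash
python3 -m pendant '[[0.2,0,0,0,0],[0.5,0,0,0,0],[0.5,0,0,0,0],[0.5,0,0,-20,0],[0.5,0,0,-40,0],[0.5,0,0,-40,0],[0.5,0,0,-30,0],[0.5,0,-40,0,0],[0.5,0,-40,0,0],[0.5,0,0,0,0]]'
python3 -m pendant '[[0.5,0,0,0,0],[0.5,0,0,0,0],[0.5,0,0,0,0],[0.5,0,0,0,0],[0.5,0,0,0,0],[0.5,0,0,0,0]]'
python3 - <<'E'
from bench import r,optics
from h import *
im,d=optics.snapshot("scene");cv2.imwrite("pics/s4.png",cv2.resize(im[140:350,120:300],None,fx=2.8,fy=2.8))
ty=np.radians(6);ex=np.array([np.cos(ty),np.sin(ty)]);ey=np.array([-ex[1],ex[0]])
T=np.array([578.5,-108])+110*ex
for q in ("ball_a",):
  for x in optics.search_frame("scene",q):
    p=np.array(x["at"]);print(p,round(x["score"],2),"tray xyz",(p[:2]-T)@ex,(p[:2]-T)@ey,p[2]-5)
E
```

```text
time: 15.4
tool_pos: [615.9, 109.6, 269.8]
tcp_rot: [-179.9, -0.1, 6.3]
ft_force: [0.8, -0.4, -0.2]
finger_gap: 42.4
time: 16.0
tool_pos: [616.5, 104.7, 269.2]
tcp_rot: [180.0, 0.0, 6.1]
ft_force: [0.3, -0.1, 0.1]
finger_gap: 42.9
[718.7 -98.6  20.2] 0.52 tray xyz 30.41453728534789 -5.306384733663243 15.2
```

View pics/s4.png

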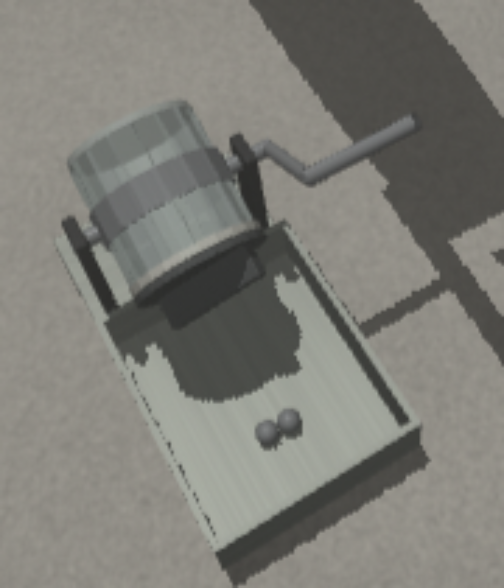

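```bash
python3 -c "
from bench import hand_in;print(hand_in())"
```

```text
the job is handed in; nothing more can be done
None
```

Both steel balls are lying still in the tray, and I handed the job in at about 16 s of the 54 s allowed; no verdict was reported.

- **Dial:** With the jar upright, I gripped the dial bar from above and turned it anticlockwise. The turning moment climbed to about 2 N m, which I took as the stop. After release, the bar measured 65.5° from where it started, and the large wedge was over the window with a ball visible through it.
- **Tipping:** I led the handle over its arc to nearly full tilt. The wrist force was highest just after gripping, at about 20 N, and near zero by the end. Then I let go and backed away.
- **Balls:** The last picture shows both balls side by side, in the same place as before I let go. In that final check the detector found only one of them, about 30 mm forward of the tray centre, 5 mm to the side and low on the floor. Just before release it had reported both.
- **Not checked:** I did not measure the dial again after tipping, because the tilted jar hides most of it. Nothing touched it after I released it at the stop. Its final angle is inferred from reaching the stop, since I never measured the starting angle directly.

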